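Lock the depositor's drive cover

TASK

The spring-lifted cover over the filling machine's drive bay is standing open. Using only your fingertips, without pinching or forcing anything, set a fingertip in the slot of its big blue quarter-turn fastener, press the cover fully down, and keep it down while you turn the fastener clockwise (seen from above) the whole quarter turn to its stop, so that the cover stays shut when you let go. Leave the bowl, cups, spoon and jar where they are.

Things in the scene. Friction and masses are not known exactly. Their poses are not given: they have to be found in the camera images.
- machine: Fixed bench-top filling machine. Origin: on the table under the centre of its drive bay (260 along x, 240 along y, rim 100 high); x axis from the bay's robot-side front to the cover's hinge, y left, z up. A white side unit of equal height adjoins it at y -120 to -260, with a steel hopper (130 wide, top 225 high, at x 62, y -190) and a spout in front (to x -174).
- cover (a joint): Angle (rad) of the flat aluminium cover, 260 x 240 x 8 mm: 0 = shut, hard stop, larger = open. Hinge line along machine y at x +130, z 100 mm; the robot-side edge swings up. Springs lift it to 0.45 to 0.85, also whenever it is let go unlocked; holding it shut takes 6 to 8 N down at the fastener. Locked, it rests up to 0.04 open (play of the lock).
- dial (a joint): Angle (rad) of the blue fastener: 0 = unlocked, slot along machine x (red mark); pi/2 = locked, at its stop, slot along machine y (green mark). Grows clockwise from above; starts at 0 to 0.3; stays where left (0.07 N m). From 0.7 on a tongue catches under a ledge if the cover is within 6 mm of shut; turned with the cover higher it blocks, and must be turned back.
- slot (a point): Centre of the slot's white floor, on the dial's axis; moves with cover and dial: x axis along the slot, z out of the cover. The dial is 110 mm across; the slot runs right across it, open at both ends, 42 mm wide, 18 mm deep, between two blue half-moon blocks. 195 mm from the hinge line, 12 mm above the cover's underside (shut: machine x -65, y 0, z 112 mm).
- front_edge (a point): Middle of the cover's free edge on the robot side, at its top face, 260 mm from the hinge.
- deck_cup: Small white cup, 60 mm wide, 35 mm tall, standing on the machine's side unit; origin at its underside. To be left alone.
- cup: Small white cup, 66 mm wide, 35 mm tall, on the table left of the machine; origin at its underside. To be left alone.
- bowl: Steel bowl, 130 mm wide, 55 mm tall, on the table left of the machine; origin at its underside. To be left alone.
- spoon: Steel spoon, 180 mm long, lying on the table in front of the machine; origin near its middle. To be left alone.
- jar: Amber glass jar with a steel lid, 76 mm wide, 90 mm tall, on the table left of the machine; origin at its underside. To be left alone.

How it is judged:
By the outcome, as a careful person would: the job done as asked, in the order asked, and still so for the second after the job is handed in, with the robot touching nothing.
It also fails if it takes over 45 s, if anything falls off the work surface, if the arm or the gripper's body presses on something with over 40 N, if the wrist force passes 120 N, or if a joint passes its speed limit or range.

ROBOT

A 6-joint arm with a two-finger parallel gripper is mounted at the origin on the work surface. World frame = base frame: x ahead of the robot, y to its left, z up, the work surface at z = 0. Lengths are in mm, angles in rad, forces in N, time in s.
With the tool pointing down it reaches from about 350 to 725 mm from the base axis. Payload 6 kg.
Tool frame: the origin (TCP) lies between the finger pads; the fingertips stand 17 mm ahead of it and the grasp point (between the pads) lies 2 mm behind it; z points along the fingers, y is the direction in which the jaws open and shut (so a half turn about z gives the same grasp; the last joint's range is limited). The gripper opens to 85 mm and grips with 20 to 120 N. Pads are 22 mm wide; open, the fingers measure 114 mm over their backs; the gripper's body (76 mm by 85 mm) begins 54 mm behind the grasp point. The pads swing forward as they close: fully open they stand 13 mm farther back than shut.
Start: joints at [1.44, 0.04, 0.085, 0, -1.615, -0.334], TCP at [268.918, 536.338, 248.261] pointing down, gripper open.
Joint ranges: [-2.56, 2.56], [-1.29, 2.01], [-1.08, 1.49], [-3.29, 1.98], [-2.81, -0.18], [-2.99, 2.99]. Speed limits (rad/s): [2.57, 2.57, 3.01, 3.14, 3.14, 3.14].

INTERFACE

Orientations are given as a 3x3 rotation matrix whose columns are the frame's x, y, z axes.
In Python, from station import manip gives the robot as it stands.
- The arm moves only by the shell command python3 -m crank 'ROWS'. ROWS is JSON, a list of rows, each an object with "jaw": the finger opening in mm, from 0 to 85.4; "delta_pos": the shift along the tool's x, y, z in mm, a list of three; "twist": the turn about the tool's z in rad. A call has 1 to 5 rows; each row is the pose to reach, as a shift and turn from the pose commanded when the call began, along the tool's axes at that moment; what a row does not reach only later rows make up. A row lasts 1/8 s, in which the tool goes at most 62.5 mm and 10.7 degrees, less where a joint would pass 70% of its speed; a pose out of reach is approached as far as the arm can. A call with a gripper value outside its range is refused whole. The fingers move at their own pace and stop on an object; the grip force is fixed at half the most. Time passes only in rows, so rows that repeat a pose let the fingers close. It gives the time, the measured TCP pose, the force and the opening at its end, in the units of the state.
- manip.observe(): the state, without advancing time (a new reading comes with each control period).
- manip.grab_frame(name): name is "side" or "top" or "wrist"; returns a dict with "frame" (480x640x3 uint8, blue, green, red), "K" (3x3 intrinsics, pixels), "k1" (the pictures are not rectified: a ray, as slopes to the right and down, at radius r is drawn at 1 + k1 r^2 times it, then the intrinsics apply), "xyz" and "attitude" of the camera in the world. Camera axes: x right, y down, z forward; pixel columns grow to the right and rows downward; lengths in mm; the calibration is good to about 2 mm. A picture is of the moment at which its call begins. There is no depth.
- manip.hand_in(): hands the job in, once; it reports no verdict.
Trained networks look in a picture, given as the dict that the camera call returned (one of the last four; its "shot" number tells which), for a name from the list of things; names that differ only in an ending like _2 or _b are one class to them, and where a whole thing is asked for, a point or a joint stands for the part that bears it (a point fixed in the world has none). Each returns a list of dicts, best first, with "score" (0 to 1); they miss things now and then, are a little off and sometimes report something else, mostly with a low value. They report only what shows in the picture. A call takes as long as a camera call.
- manip.find_in(name, picture): "at" ([x, y, z] in mm, in world coordinates, good to about 4 mm: the middle of the surface that is visible of it).
The state is a dict: "t": time; "joints": joint angles; "qd": joint speeds; "joint_torque": joint torques, N m; "eef_pos": TCP position; "eef_rot": TCP orientation; "ft_force": force on the tool from outside, world axes, zero at the start; "torque": the same for the moment, N m; "grip_width": finger opening in mm.
Only numpy, scipy, OpenCV 4.12 (cv2) and the standard library are available. Lean on these libraries where they do the work, as an engineer would, in place of code of your own. Each camera call takes 0.05 s, during which the arm holds its last target. There are 200 camera calls.

## Working session

There is one attempt and no reset: what is moved stays moved. The work goes in short steps, Python scripts to look and compute and a shell command to move; the robot and the scene stay as the last step left them, time stands still between calls to the robot, and variables do not carry over. Pictures are saved under pics/ and viewed, about 8 in all and at most 12, crops included, and the job is handed in when it is done.

```bash
mkdir -p pics
cat > h.py <<'E'
import numpy as np, cv2
from station import manip
def proj(p,f):
    R=np.array(f["attitude"]);c=R.T@(np.array(p)-np.array(f["xyz"]))
    s=c[:2]/c[2];s=s*(1+f["k1"]*(s@s));K=np.array(f["K"]);return K[:2,:2]@s+K[:2,2]
E
python3 - <<'E'
from h import *
s=manip.observe();print({k:np.round(s[k],3).tolist() for k in s})
for n in("side","top"):
    f=manip.grab_frame(n);cv2.imwrite(f"pics/{n}0.png",f["frame"]);print(n,np.round(f["xyz"]),np.round(f["attitude"],2).tolist(),f["k1"])
    for o in("machine","cover","dial","slot","front_edge","deck_cup","bowl","jar","cup","spoon"):
        print(o,[(np.round(d["at"]).tolist(),round(d["score"],2)) for d in manip.find_in(o,f)[:2]])
E
```

```text
{'t': 0.0, 'joints': [1.44, 0.041, 0.084, -0.0, -1.616, -0.334], 'qd': [0.001, -0.001, -0.0, 0.0, 0.002, 0.001], 'joint_torque': [-0.0, -36.821, 34.742, 6.932, -0.005, -0.0], 'eef_pos': [268.705, 536.12, 247.28], 'eef_rot': [[0.894, -0.448, -0.001], [-0.448, -0.894, -0.002], [0.0, 0.002, -1.0]], 'ft_force': [0.572, 0.928, 0.159], 'torque': [0.015, -0.03, 0.004], 'grip_width': 85.517}
side [ 319. -691.  552.] [[0.93, -0.19, 0.31], [-0.37, -0.47, 0.8], [-0.01, -0.86, -0.51]] -0.09731062803733599
machine [([619.0, -51.0, 255.0], 0.7), ([655.0, -163.0, 95.0], 0.55)]
cover [([618.0, -54.0, 253.0], 0.72)]
dial [([614.0, -54.0, 259.0], 0.89)]
slot [([615.0, -57.0, 258.0], 0.93)]
front_edge [([450.0, -34.0, 17.0], 0.48)]
deck_cup [([635.0, -226.0, 124.0], 0.8)]
bowl [([643.0, 260.0, 40.0], 0.9)]
jar [([500.0, 198.0, 61.0], 0.71)]
cup [([485.0, 112.0, 24.0], 0.73)]
spoon [([451.0, -35.0, 16.0], 0.72), ([634.0, -226.0, 123.0], 0.26)]
top [ 546.   82. 1042.] [[0.02, -1.0, 0.04], [-1.0, -0.02, -0.03], [0.03, -0.04, -1.0]] 0.06700832733200987
machine [([668.0, -79.0, 169.0], 0.71)]
cover [([656.0, -14.0, 215.0], 0.58)]
dial [([631.0, -25.0, 253.0], 0.85)]
slot [([631.0, -21.0, 250.0], 0.78)]
front_edge [([632.0, -25.0, 253.0], 0.72)]
deck_cup [([660.0, -15.0, 214.0], 0.74), ([634.0, -236.0, 111.0], 0.64)]
bowl [([639.0, 221.0, 24.0], 0.63)]
jar [([503.0, 219.0, 89.0], 0.95)]
cup [([513.0, 114.0, 1.0], 0.65)]
spoon [([453.0, 8.0, 12.0], 0.68)]
```

View pics/side0.png

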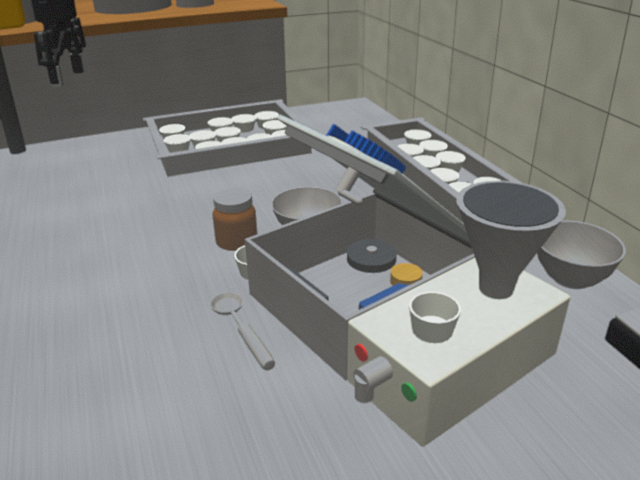

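View pics/top0.png

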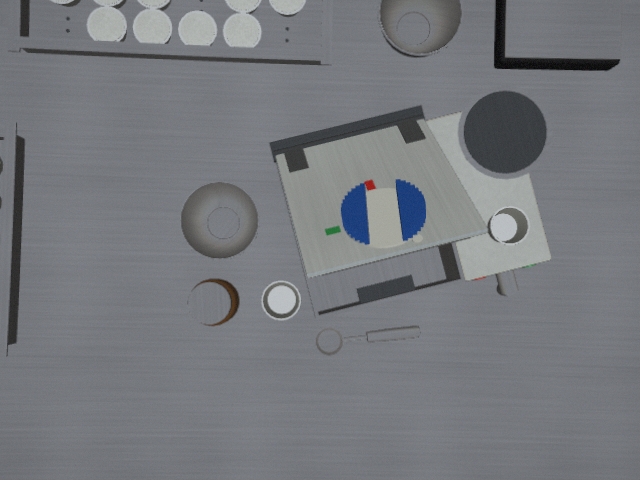

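```bash
cat > fit.py <<'E'
from h import *
from scipy.optimize import least_squares
def Rz(a):c,s=np.cos(a),np.sin(a);return np.array([[c,-s,0],[s,c,0],[0,0,1]])
def cov(d,y,h,a): # d from hinge, h above underside
    return np.array([130-d*np.cos(a)+h*np.sin(a),y,100+d*np.sin(a)+h*np.cos(a)])
E
python3 - <<'E'
from fit import *
F={n:manip.grab_frame(n) for n in("side","top")}
obs=[("top",(-130,120,100),(320,313)),("top",(-130,-120,100),(460,280)),("top",(260,120,8,'c'),(309,277)),("top",(260,-120,8,'c'),(487,234)),
("side",(-130,120,100),(247,241)),("side",(-130,-120,100),(350,321)),("side",(260,120,8,'c'),(279,117)),("side",(260,-120,8,'c'),(391,179)),("top",(195,0,12,'c'),(385,215))]
def W(x,p):
    m=cov(*p[:3],x[3]) if len(p)==4 else np.array(p,float)
    return Rz(x[2])@m+[x[0],x[1],0]
def res(x):return np.concatenate([proj(W(x,p),F[n])-u for n,p,u in obs])
r=least_squares(res,[650,-40,-.2,.6],loss="soft_l1",f_scale=2);x=r.x
print(x,np.round(res(x).reshape(-1,2),1).tolist())
print("slot",W(x,(195,0,12,'c')),"edge",W(x,(260,0,8,'c')),"shut slot",W(x,(-65,0,112)))
for d in(0,.1,.2,.3):
    e=[]
    for s in(-45,45):
      for v in(-21,21):
        u=np.array([np.cos(d)*s+np.sin(d)*v,-np.sin(d)*s+np.cos(d)*v]) # clockwise
        e.append(np.round(proj(W(x,(195-u[0],u[1],30,'c')),F["top"])).tolist())
    print(d,e)
np.save("x.npy",x)
E
```

```text
[ 6.45904582e+02 -2.54833930e+01  2.55861385e-01  6.74452193e-01] [[-4.7, 2.6], [5.6, -0.2], [-1.7, -0.9], [2.8, -1.0], [0.9, -2.8], [-1.6, -0.9], [-0.9, 3.4], [3.3, 0.0], [-0.1, 2.0]]
slot [631.5757919  -29.23173138 231.1441514 ] edge [580.04376056 -42.71224775 268.61047527] shut slot [583.02061453 -41.93351795 112.        ]
0 [[410.0, 228.0], [378.0, 236.0], [391.0, 182.0], [361.0, 189.0]]
0.1 [[407.0, 230.0], [374.0, 235.0], [394.0, 182.0], [364.0, 187.0]]
0.2 [[404.0, 232.0], [370.0, 234.0], [398.0, 183.0], [367.0, 185.0]]
0.3 [[400.0, 233.0], [367.0, 233.0], [401.0, 183.0], [370.0, 184.0]]
```

```bash
cat >> fit.py <<'E'
X=np.load("x.npy") if __import__("os").path.exists("x.npy") else None
def go(p,dial=None,x=None):
    x=X if x is None else x
    s=manip.observe();R=np.array(s["eef_rot"]);d=R.T@(np.array(p)-s["eef_pos"])
    yaw=np.arctan2(R[1,1],R[0,1]);da=(x[2]-yaw+np.pi/2)%np.pi-np.pi/2  # tool's y line as dial angle
    print("t",s["t"],"tcp",np.round(s["eef_pos"]),"delta",np.round(d,1),"dialangle of jaws",round(da,3),"F",np.round(s["ft_force"],1))
E
python3 -m crank '[{"jaw":60,"delta_pos":[289,171,-92],"twist":0.7},{"jaw":60,"delta_pos":[289,171,-92],"twist":0.7},{"jaw":60,"delta_pos":[289,171,-92],"twist":0.7},{"jaw":60,"delta_pos":[289,171,-92],"twist":0.7},{"jaw":60,"delta_pos":[289,171,-92],"twist":0.7}]'
python3 -c "
from fit import *
go([632,-29,340])"
```

```text
t: 1.82
eef_pos: [432.6, 281.0, 331.8]
eef_rot: [[0.394, -0.919, 0.001], [-0.919, -0.394, 0.001], [-0.0, -0.001, -1.0]]
ft_force: [1.0, 0.5, -0.4]
grip_width: 59.8
t 1.825 tcp [433. 281. 332.] delta [363.5 -61.1  -8.3] dialangle of jaws -0.149 F [ 1.   0.5 -0.4]
```

```bash
python3 -m crank '[{"jaw":60,"delta_pos":[280,-47,-10],"twist":0.35},{"jaw":60,"delta_pos":[280,-47,-10],"twist":0.35},{"jaw":60,"delta_pos":[280,-47,-10],"twist":0.35},{"jaw":60,"delta_pos":[280,-47,-10],"twist":0.35},{"jaw":60,"delta_pos":[280,-47,-10],"twist":0.35}]'
python3 -c "
from fit import *
go([632,-29,340])
f=manip.grab_frame('wrist');cv2.imwrite('pics/w1.png',f['frame'])
print([(np.round(d['at']),d['score']) for o in ('slot','dial') for d in manip.find_in(o,f)[:1]])
print(proj([631.6,-29,231],f))"
```

```text
t: 2.45
eef_pos: [586.8, 41.5, 340.7]
eef_rot: [[0.054, -0.999, -0.0], [-0.999, -0.054, -0.0], [0.0, 0.0, -1.0]]
ft_force: [0.1, -0.0, 0.1]
grip_width: 59.7
t 2.45 tcp [587.  42. 341.] delta [ 72.8 -41.4   0.7] dialangle of jaws 0.202 F [ 0.1 -0.   0.1]
[(array([632., -28., 259.]), 0.64), (array([632., -29., 256.]), 0.84)]
[241.62507345 118.9369261 ]
```

View pics/w1.png

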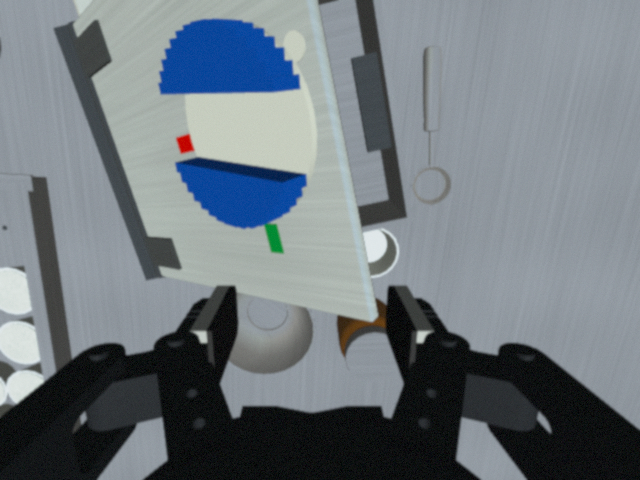

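```bash
cat > refit.py <<'E'
from fit import *
F={n:manip.grab_frame(n) for n in("side","top","wrist")}
obs=[("top",(-130,120,100),(320,313)),("top",(260,120,8,'c'),(309,277)),("top",(260,-120,8,'c'),(487,234)),
("side",(-130,120,100),(247,241)),("side",(-130,-120,100),(350,321)),("side",(260,120,8,'c'),(279,117)),("side",(260,-120,8,'c'),(391,179)),
("wrist",(260,120,8,'c'),(376,318)),("wrist",(-130,120,100),(405,214)),("wrist",(195,55,'d'),(245,228)),("wrist",(195,-55,'d'),(222,19))]
def W(x,p):
    if p[-1]=='d': # block extreme along v
        d=x[4];v=p[1];m=cov(195-np.sin(d)*v,np.cos(d)*v,30,x[3])
    else: m=cov(*p[:3],x[3]) if len(p)==4 else np.array(p,float)
    return Rz(x[2])@m+[x[0],x[1],0]
def res(x):return np.concatenate([proj(W(x,p),F[n])-u for n,p,u in obs])
r=least_squares(res,[646,-25,.256,.67,.2],loss="soft_l1",f_scale=2);x=r.x
print(x,np.round(res(x).reshape(-1,2),1).tolist(),F["wrist"]["xyz"])
print("slot",W(x,(195,0,12,'c')),"edge",W(x,(260,0,8,'c')),"shut slot",W(x,(-65,0,112)))
for d in(0,.1,.2,.3):
    e=[]
    for s in(-50.8,50.8):
      for v in(-21,21):
       for h in (30,12):
        u=np.array([np.cos(d)*s+np.sin(d)*v,-np.sin(d)*s+np.cos(d)*v])
        e.append(np.round(proj(W(x,(195-u[0],u[1],h,'c')),F["wrist"])).tolist())
    print(d,e)
np.save("x.npy",x)
E
python3 refit.py
```

```text
[ 6.43956528e+02 -1.98393930e+01  2.70911917e-01  6.66893262e-01
  8.68121132e-02] [[-6.9, 4.6], [-4.8, 2.7], [-1.3, -0.1], [-1.7, -3.4], [-2.7, -3.0], [-4.9, 4.1], [0.3, -0.3], [0.0, -7.6], [3.2, 6.0], [-3.1, -9.7], [-23.3, -0.5]] [588.74809304 -24.72939381 466.42331968]
slot [628.73461476 -24.06712959 230.04579926] edge [577.13989383 -38.39705509 267.10842205] shut slot [581.32725658 -37.23405634 112.        ]
0 [[277.0, 62.0], [301.0, 62.0], [297.0, 152.0], [318.0, 146.0], [164.0, 107.0], [188.0, 104.0], [184.0, 171.0], [206.0, 166.0]]
0.1 [[282.0, 73.0], [306.0, 72.0], [295.0, 162.0], [317.0, 156.0], [164.0, 98.0], [188.0, 96.0], [180.0, 164.0], [202.0, 159.0]]
0.2 [[287.0, 84.0], [310.0, 82.0], [293.0, 172.0], [314.0, 165.0], [164.0, 89.0], [188.0, 87.0], [177.0, 156.0], [199.0, 151.0]]
0.3 [[290.0, 96.0], [313.0, 93.0], [291.0, 181.0], [311.0, 173.0], [164.0, 81.0], [189.0, 79.0], [174.0, 148.0], [196.0, 144.0]]
```

```bash
python3 -m crank '[{"jaw":60,"delta_pos":[68,-45,0],"twist":0},{"jaw":60,"delta_pos":[68,-45,0],"twist":0},{"jaw":60,"delta_pos":[68,-45,20],"twist":0},{"jaw":60,"delta_pos":[68,-45,40],"twist":0}]'
python3 -c "
from fit import *
go([629,-25,300])
f=manip.grab_frame('wrist');cv2.imwrite('pics/w2.png',f['frame'])
g=manip.grab_frame('side');cv2.imwrite('pics/s2.png',cv2.resize(g['frame'][60:300,200:520],None,fx=2,fy=2))
s=manip.observe();R=np.array(s['eef_rot'])
for y in(-37,37):print(proj(R@[0,y,14]+s['eef_pos'],f))"
```

```text
t: 3.25
eef_pos: [634.5, -20.3, 300.7]
eef_rot: [[0.057, -0.998, 0.001], [-0.998, -0.057, 0.0], [-0.0, -0.001, -1.0]]
ft_force: [-0.1, 0.6, 0.4]
grip_width: 60.0
t 3.25 tcp [634. -20. 301.] delta [4.4 5.7 0.7] dialangle of jaws 0.214 F [-0.1  0.6  0.4]
[222.03350903 299.9322166 ]
[400.97206532 300.37232957]
```

View pics/w2.png

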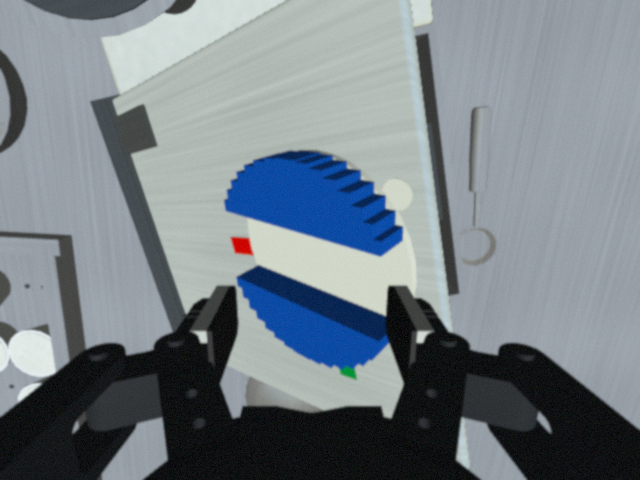

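View pics/s2.png

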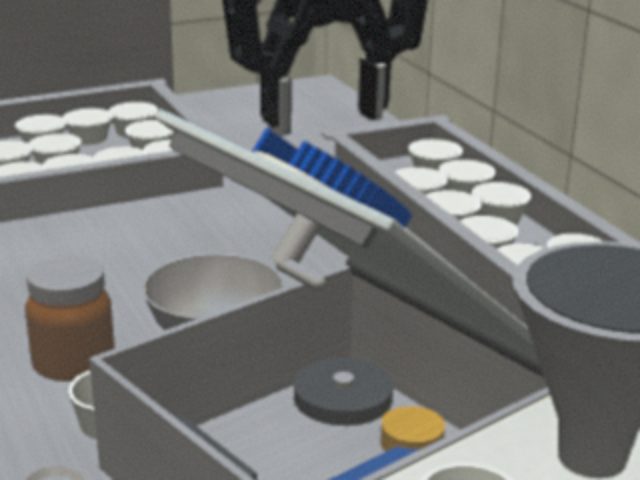

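```bash
cat > loc.py <<'E'
from fit import *
f=manip.grab_frame("wrist")
obs=[(-1,-1,30,(226,208)),(1,-1,30,(380,255)),(-1,1,30,(238,278)),(1,1,30,(382,340)),(-1,1,12,(259,266)),(1,1,12,(390,318))]
def P(x,s,v,h):
    d=x[3];s=-s*x[4];v=v*21
    u=np.array([np.cos(d)*s+np.sin(d)*v,-np.sin(d)*s+np.cos(d)*v])
    return Rz(YAW)@cov(195+(-u[0]),u[1],h,x[2])+[x[0],x[1],0]
def res(x):return np.concatenate([proj(P(x,*o[:3]),f)-o[3] for o in obs]+[[(x[4]-50)/2,(x[2]-.67)/.03]])
for YAW in(.25,.27):
    r=least_squares(res,[645,-22,.67,.2,50]);x=r.x
    print(YAW,x,np.round(res(x),1).tolist())
    c,s=np.cos(YAW),np.sin(YAW)
    print("slot",P([*x[:4],0],0,0,12),"shut",x[0]-65*c,x[1]-65*s)
E
python3 loc.py
```

```text
0.25 [ 6.42187417e+02 -1.94067710e+01  6.90673765e-01  2.02927495e-01
  4.75703725e+01] [1.8, 2.8, 0.5, 0.1, -1.6, -1.1, -5.2, -1.7, -0.9, -0.8, 5.3, 0.7, -1.2, 0.7]
slot [629.9165018  -22.54005008 233.47585546] shut 579.2081095295257 -35.48802838508933
0.27 [ 6.41917881e+02 -1.94542574e+01  6.92562526e-01  2.19662940e-01
  4.74804621e+01] [1.4, 3.1, 0.2, 0.6, -1.3, -1.2, -5.0, -1.7, -0.6, -1.2, 5.5, 0.3, -1.3, 0.8]
slot [629.95529668 -22.7649999  233.74507664] shut 579.2727724261755 -36.79180083032274
```

```bash
python3 -m crank '[{"jaw":45,"delta_pos":[-1,6,0],"twist":0},{"jaw":45,"delta_pos":[-1,6,8],"twist":0},{"jaw":45,"delta_pos":[-1,6,16],"twist":0},{"jaw":45,"delta_pos":[-1,6,20],"twist":0},{"jaw":45,"delta_pos":[-1,6,20],"twist":0}]'
python3 -c "
from fit import *
go([629.7,-22.9,280])
f=manip.grab_frame('wrist');cv2.imwrite('pics/w3.png',f['frame'])"
```

```text
t: 4.03
eef_pos: [628.4, -20.6, 280.4]
eef_rot: [[0.056, -0.998, -0.001], [-0.998, -0.056, -0.0], [0.0, 0.001, -1.0]]
ft_force: [0.1, 0.5, 0.1]
grip_width: 44.9
t 4.025 tcp [628. -21. 280.] delta [ 2.4 -1.2  0.4] dialangle of jaws 0.215 F [0.1 0.5 0.1]
```

View pics/w3.png

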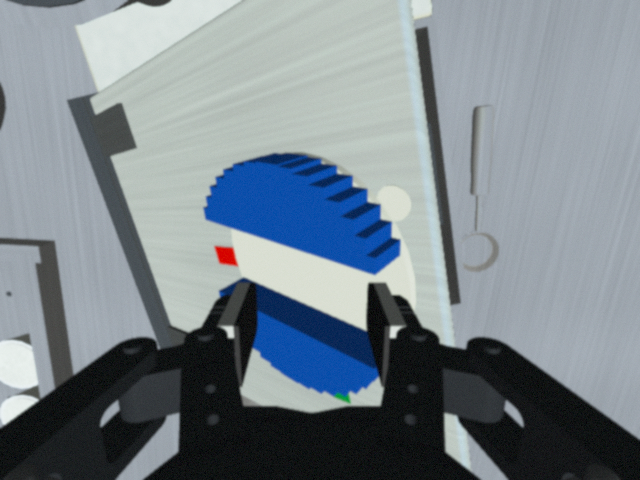

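```bash
python3 -m crank '[{"jaw":45,"delta_pos":[0,0,8],"twist":0},{"jaw":45,"delta_pos":[1,8,20],"twist":0},{"jaw":45,"delta_pos":[3,17,33],"twist":0},{"jaw":45,"delta_pos":[5,27,54],"twist":0},{"jaw":45,"delta_pos":[5,27,54],"twist":0}]'
python3 -c "
from fit import *
go([629.7,-22.9,280])
f=manip.grab_frame('wrist');cv2.imwrite('pics/w4.png',f['frame'])
g=manip.grab_frame('side');a=cv2.resize(f['frame'],(400,300));b=cv2.resize(g['frame'][60:300,200:520],(400,300));cv2.imwrite('pics/b4.png',np.hstack([a,b]))"
```

```text
t: 4.7
eef_pos: [600.9, -27.2, 225.5]
eef_rot: [[0.056, -0.998, -0.002], [-0.998, -0.056, -0.0], [0.0, 0.002, -1.0]]
ft_force: [-0.2, -0.3, 0.3]
grip_width: 45.1
t 4.7 tcp [601. -27. 226.] delta [ -2.7 -28.8 -54.5] dialangle of jaws 0.215 F [-0.2 -0.3  0.3]
```

View pics/b4.png

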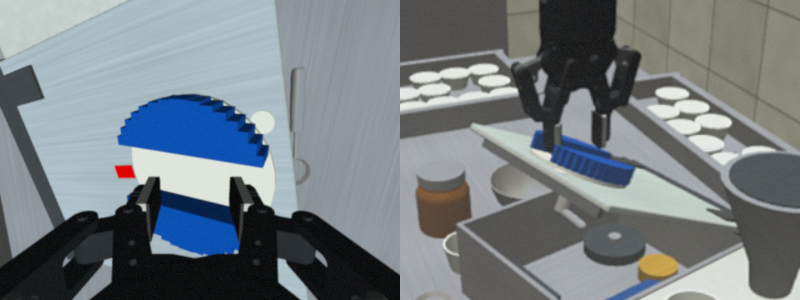

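```bash
python3 -c "
from fit import *
s=manip.observe();R=np.array(s['eef_rot']);f=manip.grab_frame('wrist');im=cv2.imread('pics/w4.png')
for y in(-22.5,22.5,-37,37):
  for z in (5,12): print(y,z,[np.round(proj(R@[x,y,z]+s['eef_pos'],f)).tolist() for x in(-11,11)])
print(manip.find_in('front_edge',f)[:1],manip.find_in('slot',f)[:1],s['ft_force'],s['torque'])
cv2.imwrite('pics/c4.png',cv2.resize(im[140:420,160:480],None,fx=2,fy=2))"
```

```text
-22.5 5 [[252.0, 337.0], [249.0, 286.0]]
-22.5 12 [[255.0, 328.0], [252.0, 279.0]]
22.5 5 [[366.0, 338.0], [369.0, 286.0]]
22.5 12 [[364.0, 328.0], [366.0, 279.0]]
-37 5 [[215.0, 337.0], [211.0, 286.0]]
-37 12 [[219.0, 328.0], [215.0, 278.0]]
37 5 [[403.0, 338.0], [407.0, 286.0]]
37 12 [[399.0, 328.0], [403.0, 279.0]]
[{'at': [619.8, -72.5, 197.0], 'score': 0.81}] [{'at': [602.1, -40.4, 216.2], 'score': 0.77}] [0.14239097 0.08190845 0.44988098] [-0.00036554 -0.0493517   0.00439135]
```

View pics/c4.png

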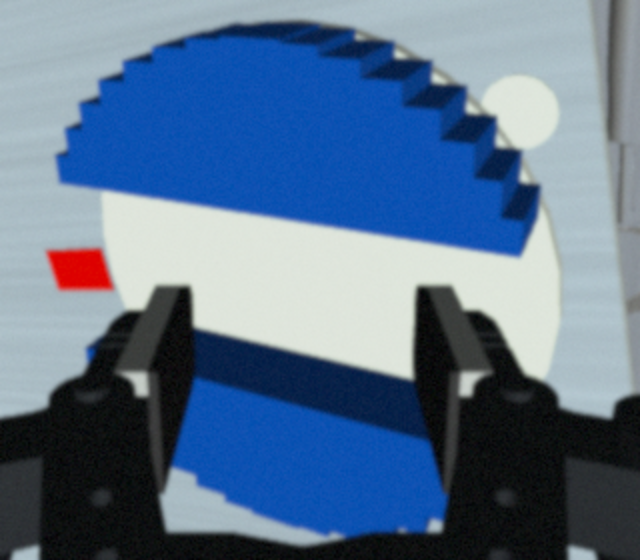

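```bash
cat > loc2.py <<'E'
from fit import *
f=manip.grab_frame("wrist");YAW=.265
pts=[(-1,30,(190,231)),(-1,30,(420.5,268)),(1,12,(255,304)),(1,12,(367.5,330.5)),(1,30,(255,328.5)),(1,30,(372.5,359))]
def P(x,s,v,h):
    d=x[3];s=-s;v=v*21
    u=np.array([np.cos(d)*s+np.sin(d)*v,-np.sin(d)*s+np.cos(d)*v])
    return Rz(YAW)@cov(195-u[0],u[1],h,x[2])+[x[0],x[1],0]
def res(x):return np.concatenate([proj(P(x,x[4+i],*o[:2]),f)-o[2] for i,o in enumerate(pts)]+[[(x[4]+49)/1,(x[5]-49)/1,(x[0]-642)/3,(x[1]+19.5)/3]])
x=least_squares(res,[642,-19.5,.5,.2,-50,50,-30,30,-30,30]).x
print(np.round(x,3),np.round(res(x),1).tolist())
sl=P(x,0,0,12);n=P(x,0,0,13)-sl;print("slot",sl,"shut",x[0]-65*np.cos(YAW),x[1]-65*np.sin(YAW))
s=manip.observe();R=np.array(s['eef_rot']);ax=P(x,1,0,12)-sl;wy=P(x,0,1,12)-P(x,0,0,12);wy/=np.linalg.norm(wy)
for X in(-11,11):
  for Y in(22,30):
    q=R@[X,Y,12]+s['eef_pos']-sl;print(X,Y,"along",round(q@ax,1),"across",round(q@wy,1),"height",round(q@n,1))
E
python3 loc2.py
```

```text
[ 6.39758e+02 -2.14550e+01  4.63000e-01  1.86000e-01 -4.93160e+01
  4.98750e+01 -3.18040e+01  2.66090e+01 -1.97560e+01  3.42980e+01] [0.0, 1.0, -0.3, 0.1, 0.3, -1.1, 0.2, -0.8, 0.1, -0.5, -0.2, 0.9, -0.3, 0.9, -0.7, -0.7]
slot [602.01996296 -31.69590146 197.84307268] shut 577.0267014167207 -38.478636617959225
-11 22 along 27.0 across 15.2 height 7.7
-11 30 along 34.2 across 15.5 height 4.2
11 22 along 27.1 across -6.7 height 5.7
11 30 along 34.2 across -6.4 height 2.2
```

```bash
python3 -m crank '[{"jaw":45,"delta_pos":[4,3,4],"twist":0},{"jaw":45,"delta_pos":[6,8,18],"twist":0},{"jaw":45,"delta_pos":[7,13,31],"twist":0},{"jaw":45,"delta_pos":[9,20,62],"twist":0},{"jaw":45,"delta_pos":[9,20,62],"twist":0}]'
python3 -c "
from fit import *
go([577,-38.5,127]);print(manip.observe()['joint_torque'])"
```

```text
t: 5.62
eef_pos: [580.9, -37.5, 162.5]
eef_rot: [[0.056, -0.998, -0.004], [-0.998, -0.056, -0.001], [0.0, 0.004, -1.0]]
ft_force: [-0.4, 0.3, 3.5]
grip_width: 44.7
t 5.625 tcp [581. -37. 163.] delta [ 0.8  3.8 35.6] dialangle of jaws 0.215 F [-0.4  0.3  3.5]
[ -0.54899884 -33.79465342  32.86582947   6.71992779   0.5187423
   0.03699845]
```

```bash
python3 -m crank '[{"jaw":45,"delta_pos":[1,2,14],"twist":0},{"jaw":45,"delta_pos":[1,4,26],"twist":0},{"jaw":45,"delta_pos":[1,4,32],"twist":0},{"jaw":45,"delta_pos":[1,4,32],"twist":0}]'
python3 -c "
from fit import *
go([577,-38.5,127])
f=manip.grab_frame('wrist');g=manip.grab_frame('side');a=cv2.resize(f['frame'],(400,300));b=cv2.resize(g['frame'][60:300,200:520],(400,300));cv2.imwrite('pics/b5.png',np.hstack([a,b]))"
```

```text
t: 6.12
eef_pos: [578.6, -39.0, 133.8]
eef_rot: [[0.056, -0.998, 0.0], [-0.998, -0.056, -0.001], [0.001, -0.0, -1.0]]
ft_force: [-0.7, -2.9, 3.8]
grip_width: 45.1
t 6.125 tcp [579. -39. 134.] delta [-0.6  1.6  6.8] dialangle of jaws 0.215 F [-0.7 -2.9  3.8]
```

View pics/b5.png

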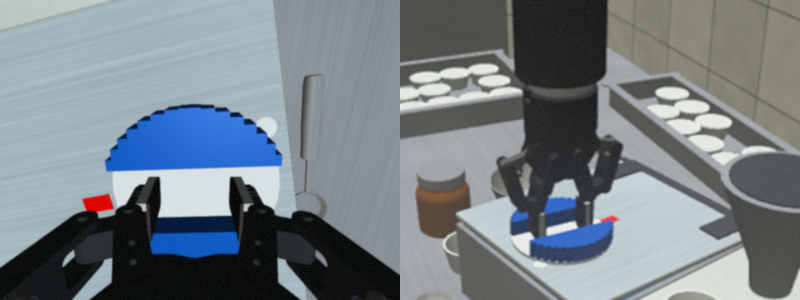

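```bash
python3 -m crank '[{"jaw":45,"delta_pos":[0,0,4],"twist":0},{"jaw":45,"delta_pos":[0,0,6],"twist":0},{"jaw":45,"delta_pos":[0,0,6],"twist":0}]'; python3 -m crank '[{"jaw":45,"delta_pos":[0,0,2],"twist":0},{"jaw":45,"delta_pos":[0,0,2],"twist":0}]'
```

```text
t: 6.6
eef_pos: [578.3, -38.8, 127.6]
eef_rot: [[0.056, -0.998, -0.0], [-0.998, -0.056, -0.001], [0.001, 0.0, -1.0]]
ft_force: [-3.3, -2.4, 5.4]
grip_width: 44.6
t: 6.85
eef_pos: [578.4, -38.9, 126.8]
eef_rot: [[0.056, -0.998, 0.0], [-0.998, -0.056, -0.001], [0.001, -0.0, -1.0]]
ft_force: [-5.8, -2.0, 9.7]
grip_width: 45.0
```

```bash
python3 -m crank '[{"jaw":45,"delta_pos":[0,0,2],"twist":0},{"jaw":45,"delta_pos":[0,0,2],"twist":0}]'; python3 refit.py >/dev/null 2>&1
python3 - <<'E'
from h import *
f=manip.grab_frame("side");g=manip.grab_frame("top")
cv2.imwrite("pics/s6.png",cv2.resize(f["frame"][170:350,230:410],(600,600)))
E
```

```text
t: 7.1
eef_pos: [578.4, -38.9, 126.8]
eef_rot: [[0.056, -0.998, 0.002], [-0.998, -0.056, -0.001], [0.002, -0.002, -1.0]]
ft_force: [-9.5, -0.4, 18.1]
grip_width: 45.2
```

View pics/s6.png

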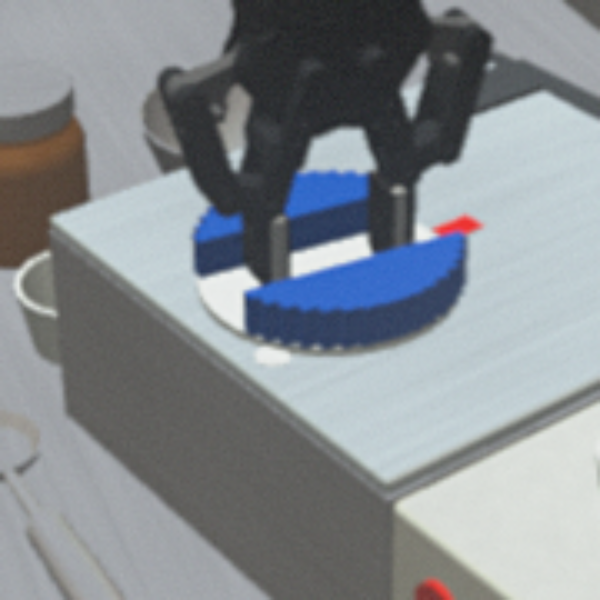

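```bash
python3 -c "
import numpy as np;np.save('x.npy',[640,-21,.265,0,0])"
python3 -m crank '[{"jaw":45,"delta_pos":[0,0,-0.5],"twist":0.15},{"jaw":45,"delta_pos":[0,0,-0.5],"twist":0.3},{"jaw":45,"delta_pos":[0,0,-0.5],"twist":0.45},{"jaw":45,"delta_pos":[0,0,-0.5],"twist":0.6}]'
python3 -c "
from fit import *
go([577,-38.5,126.8]);print(manip.observe()['torque'])
f=manip.grab_frame('wrist');g=manip.grab_frame('side');a=cv2.resize(f['frame'],(400,300));b=cv2.resize(g['frame'][170:350,230:470],(400,300));cv2.imwrite('pics/b7.png',np.hstack([a,b]))"
```

```text
t: 7.85
eef_pos: [578.7, -39.1, 126.8]
eef_rot: [[-0.522, -0.853, 0.002], [-0.853, 0.522, -0.002], [0.0, -0.003, -1.0]]
ft_force: [-6.6, -2.5, 14.7]
grip_width: 44.8
t 7.85 tcp [579. -39. 127.] delta [ 0.3  1.7 -0. ] dialangle of jaws 0.814 F [-6.6 -2.5 14.7]
[-0.73953514  2.60263656  0.0679838 ]
```

View pics/b7.png

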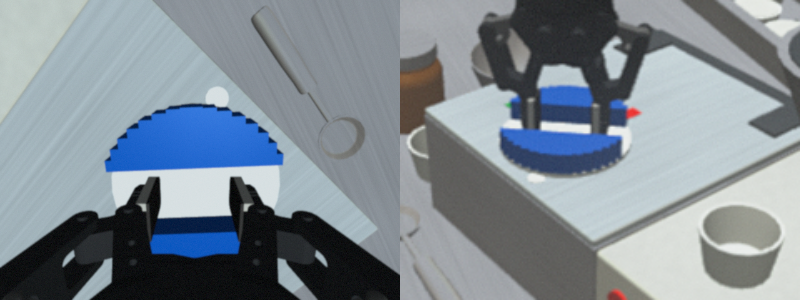

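```bash
python3 -m crank '[{"jaw":45,"delta_pos":[0,0,0],"twist":0.15},{"jaw":45,"delta_pos":[0,0,0],"twist":0.3},{"jaw":45,"delta_pos":[0,0,0],"twist":0.45},{"jaw":45,"delta_pos":[0,0,0],"twist":0.6},{"jaw":45,"delta_pos":[0,0,0],"twist":0.75}]'
python3 -c "
from fit import *
go([577,-38.5,126.8]);print(manip.observe()['torque'])"
python3 -m crank '[{"jaw":45,"delta_pos":[0,0,0],"twist":0.1},{"jaw":45,"delta_pos":[0,0,0],"twist":0.2},{"jaw":45,"delta_pos":[0,0,0],"twist":0.2}]'
python3 -c "
from fit import *
go([577,-38.5,126.8]);print(manip.observe()['torque'])
f=manip.grab_frame('wrist');g=manip.grab_frame('side');a=cv2.resize(f['frame'],(400,300));b=cv2.resize(g['frame'][170:350,230:470],(400,300));cv2.imwrite('pics/b8.png',np.hstack([a,b]))"
```

```text
t: 8.57
eef_pos: [579.0, -39.4, 126.7]
eef_rot: [[-0.963, -0.268, 0.003], [-0.268, 0.963, -0.002], [-0.002, -0.003, -1.0]]
ft_force: [-5.2, -4.4, 13.0]
grip_width: 45.2
t 8.575 tcp [579. -39. 127.] delta [ 1.7  1.4 -0.1] dialangle of jaws 1.564 F [-5.2 -4.4 13. ]
[-1.25401738  1.85413264  0.09167312]
t: 8.95
eef_pos: [579.8, -38.7, 126.8]
eef_rot: [[-0.997, -0.076, 0.005], [-0.076, 0.997, -0.001], [-0.005, -0.001, -1.0]]
ft_force: [-1.8, -1.5, 12.0]
grip_width: 44.7
t 8.95 tcp [580. -39. 127.] delta [ 2.8  0.4 -0. ] dialangle of jaws -1.382 F [-1.8 -1.5 12. ]
[-0.42360169  0.83504545 -0.15107029]
```

View pics/b8.png

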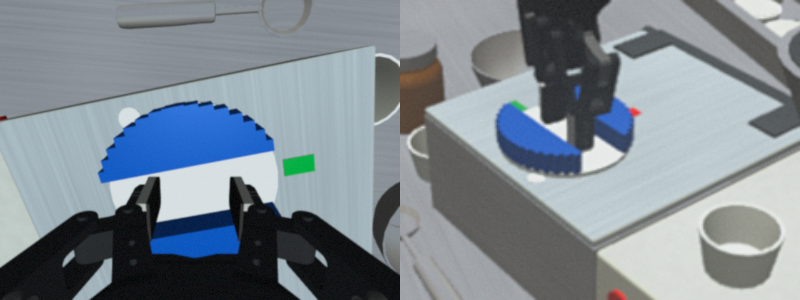

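```bash
python3 -m crank '[{"jaw":45,"delta_pos":[0,0,0],"twist":0.08},{"jaw":45,"delta_pos":[0,0,0],"twist":0.14},{"jaw":45,"delta_pos":[0,0,0],"twist":0.14}]'
python3 -c "
from fit import *
go([577,-38.5,126.8]);print(manip.observe()['torque'])"
python3 -m crank '[{"jaw":45,"delta_pos":[0,0,0],"twist":0.08},{"jaw":45,"delta_pos":[0,0,0],"twist":0.08}]'
python3 -c "
from fit import *
go([577,-38.5,126.8]);print(manip.observe()['torque'])"
```

```text
t: 9.43
eef_pos: [579.2, -38.2, 126.8]
eef_rot: [[-0.998, 0.063, 0.003], [0.063, 0.998, -0.0], [-0.003, -0.0, -1.0]]
ft_force: [-6.3, 0.9, 13.5]
grip_width: 44.7
t 9.425 tcp [579. -38. 127.] delta [ 2.2 -0.4 -0. ] dialangle of jaws -1.243 F [-6.3  0.9 13.5]
[0.21775487 1.95724441 0.037971  ]
t: 9.68
eef_pos: [577.8, -38.0, 126.8]
eef_rot: [[-0.99, 0.141, 0.0], [0.141, 0.99, -0.0], [-0.0, -0.0, -1.0]]
ft_force: [-12.8, 3.4, 17.2]
grip_width: 45.0
t 9.675 tcp [578. -38. 127.] delta [ 0.7 -0.6 -0. ] dialangle of jaws -1.164 F [-12.8   3.4  17.2]
[0.88732485 4.40944671 0.82369919]
```

```bash
python3 -m crank '[{"jaw":45,"delta_pos":[0,0,-4],"twist":-0.05},{"jaw":45,"delta_pos":[0,0,-12],"twist":-0.07},{"jaw":45,"delta_pos":[0,0,-25],"twist":-0.07},{"jaw":45,"delta_pos":[0,0,-80],"twist":-0.07},{"jaw":45,"delta_pos":[0,0,-120],"twist":-0.07}]'
python3 -m crank '[{"jaw":45,"delta_pos":[60,0,-60],"twist":0},{"jaw":45,"delta_pos":[120,0,-60],"twist":0},{"jaw":45,"delta_pos":[180,0,-60],"twist":0},{"jaw":45,"delta_pos":[180,0,-60],"twist":0},{"jaw":45,"delta_pos":[180,0,-60],"twist":0}]'
python3 - <<'E'
from h import *
f=manip.grab_frame("top");g=manip.grab_frame("side")
cv2.imwrite("pics/end.png",np.hstack([cv2.resize(f["frame"][80:380,170:570],(400,300)),cv2.resize(g["frame"][170:350,230:470],(400,300))]))
E
```

```text
t: 10.3
eef_pos: [578.7, -38.4, 246.1]
eef_rot: [[-0.997, 0.074, 0.002], [0.074, 0.997, -0.0], [-0.002, 0.0, -1.0]]
ft_force: [0.9, -0.2, 0.9]
grip_width: 44.9
t: 10.92
eef_pos: [398.7, -24.9, 304.3]
eef_rot: [[-0.997, 0.073, 0.002], [0.073, 0.997, 0.001], [-0.002, 0.002, -1.0]]
ft_force: [-0.1, -0.1, -0.0]
grip_width: 44.7
```

Run:
```python
from fit import *
from scipy.optimize import least_squares
x=[640,-21,.265]
for n in("top","side"):
    f=manip.grab_frame(n);b,g,r=[f["frame"][...,i].astype(int) for i in range(3)]
    m=((b>110)&(b-r>70)).astype(np.uint8)
    k,l,st,c=cv2.connectedComponentsWithStats(m);i=np.argsort(-st[1:,4])[:2]+1
    print(n,st[i].tolist(),c[i].round(1).tolist())
    if n=="top":
        P=[]
        for q in c[i]:   # back-project to z=130 plane
            s=least_squares(lambda w:proj([w[0],w[1],130],f)-q,[580,-38]).x;P.append(s)
        d=P[0]-P[1];yaw=np.arctan2(d[1],d[0]);print(P,"centre",(P[0]+P[1])/2,"dist",np.hypot(*d))
        print("dial angle",(x[2]-(yaw+np.pi/2))%np.pi)
        gm=((g>110)&(g-r>60)&(g-b>40)).astype(np.uint8);print("green",np.argwhere(gm).mean(0)[::-1])
    for o in("front_edge","slot","dial","cover"):print(o,[(d["at"],d["score"]) for d in manip.find_in(o,f)[:1]])
    for a in(0,.04,.1):print(a,[proj(Rz(.265)@cov(260,y,8,a)+[640,-21,0],f).round(1).tolist() for y in(120,-120)])
    # cover edges: strong gradients near predicted front corner column
print(manip.observe()["t"])
s0=cv2.imread("pics/s6.png")
f=manip.grab_frame("side");A=f["frame"][170:350,230:410];B=cv2.resize(s0,(180,180),interpolation=cv2.INTER_AREA)
for nm,(y0,y1,x0,x1) in {"front edge right":(130,160,95,130),"front edge left":(50,85,12,40)}.items():
    t=B[y0:y1,x0:x1];R=cv2.matchTemplate(A[y0-12:y1+12,x0-12:x1+12],t,cv2.TM_CCOEFF_NORMED);_,v,_,p=cv2.minMaxLoc(R);print(nm,"shift px",p[0]-12,p[1]-12,round(v,3))
```

```text
top [[347, 222, 65, 31, 1108], [355, 265, 65, 31, 1102]] [[377.0, 235.8], [388.8, 281.4]]
[array([613.42042636, -31.59458679]), array([545.25571521, -50.80877203])] centre [579.33807079 -41.20167941] dist 70.82099095965154
dial angle 1.5610462880066565
green [340.88888889 270.19191919]
front_edge [([643.3, -20.9, 110.8], 0.91)]
slot [([634.7, 222.6, 25.0], 0.31)]
dial [([577.7, -38.2, 135.2], 0.58)]
cover [([640.3, -20.1, 113.8], 0.89)]
0 [[313.4, 320.2], [464.6, 282.7]]
0.04 [[313.4, 320.4], [466.3, 282.4]]
0.1 [[313.4, 320.0], [468.9, 281.5]]
side [[288, 228, 51, 32, 736], [321, 218, 49, 30, 646]] [[308.4, 245.6], [349.4, 230.5]]
front_edge [([616.9, -56.9, 112.9], 0.91)]
slot [([586.7, -53.6, 127.7], 0.73)]
dial [([583.0, -51.9, 129.6], 0.6)]
cover [([616.9, -48.5, 117.3], 0.61)]
0 [[242.6, 233.5], [343.8, 314.0]]
0.04 [[242.4, 227.2], [344.3, 306.9]]
0.1 [[242.5, 217.6], [345.5, 295.8]]
11.525
front edge right shift px -1 -4 0.848
front edge left shift px 0 -4 0.938
```

```bash
python3 -c "
from station import manip
print(manip.hand_in())"
```

```text
the job is handed in; nothing more can be done
None
```

The cover is shut and locked, and I handed the job in at about 11.5 s of the 45 s allowed. I never closed the fingers on anything: both fingertips went spread into the slot and pressed the cover down along its arc to the hard stop. I held it there with about 12–18 N and turned the fastener clockwise until the moment rose at its stop (0.8 N m at the wrist). Then I lifted straight off.

**Checks after letting go:**
- **Fastener:** the top camera gives a dial angle of about 1.56 rad, against 1.57 at the stop.
- **Cover:** it rose only about 4 pixels in the side view, roughly 0.025 rad, which is within the 0.04 rad play of the lock.
- **Robot:** the wrist force reads about zero, with the gripper about 300 mm up and clear of the machine.

**Not confirmed or in disagreement:**
- **Final look by eye:** I had used up the 12 pictures, so these last checks are numbers only.
- **Other objects:** I did not measure the bowl, cups, spoon and jar again at the end. No move went near them.
- **Detection networks:** they disagreed with my own fits by up to 25 mm on the slot and dial. At the end, one confused the slot with another object at a low score. I relied on the geometric fits instead.

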